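# Roll the ink tin's label to the front and close the keeper

### The arm

A 6-joint arm with a two-finger parallel gripper is mounted at the origin on the work surface. World frame = base frame: x ahead of the robot, y to its left, z up, the work surface at z = 0. Lengths are in mm, angles in rad, forces in N, time in s.
With the tool pointing down it reaches from about 275 to 750 mm from the base axis. Payload 10.2 kg.
Tool frame: the origin (TCP) lies midway between the tips of the shut fingers; the grasp point (between the pads) lies 19 mm behind it (ctrl.grasp_offset is the distance from the TCP to the grasp point, in mm); z points along the fingers, y is the line along which they close (so a half turn about z gives the same grasp; the last joint's range is limited). The gripper opens to 85 mm and grips with 20 to 120 N. Pads are 22 mm wide; open, the fingers measure 114 mm over their backs; the gripper's body (76 mm by 85 mm) begins 54 mm behind the grasp point. The pads swing forward as they close: fully open they stand 13 mm farther back than shut.
Start: joints at [0.967, 0.313, 1.498, -0, 1.331, -0.223], TCP at [195.136, 487.394, 204.794] pointing down, gripper open.
Joint ranges: [-2.94, 2.94], [-0.97, 2.17], [0.19, 2.56], [-1.23, 4.37], [0.02, 3.11], [-2.88, 2.88]. Speed limits (rad/s): [2.39, 2.39, 3.01, 3.14, 3.14, 3.14].

### API

Orientations are given as a unit quaternion [w, x, y, z].
In Python, from rig import ctrl, viewer, models gives the robot as it stands. The module is installed in compiled form; this text tells all that it offers.
- The arm moves only by the shell command python3 -m pendant 'ROWS' [OPENING] [FORCE]. ROWS is text: rows parted by semicolons, each of 4 numbers parted by spaces: the shift along the tool's x, y, z in m, then the turn about the tool's z in rad. In form: x y z yaw; .... A call has 1 to 10 rows; each row shifts and turns the commanded pose from where the row before left it, along the tool's axes as they then stand; what a row does not reach is not made up. A row lasts 1/8 s, in which the tool goes at most 62.5 mm and 10.7 degrees, less where a joint would pass 70% of its speed; a pose out of reach is approached as far as the arm can. A call is refused whole if a number of a shift passes 0.0625 or a number of a turn 0.188, either way. A call with a gripper value outside its range is refused whole. OPENING is the opening, from 0 (shut) to 1 (fully open), set as the call begins (- or left out, the last holds). The fingers move at their own pace and stop on an object; FORCE is the grip in N (left out, the last holds). Time passes only in rows, so rows that do not move let the fingers close. It gives the time, the measured TCP pose, the force, the opening and the grip force at its end, in the units of the state.
- ctrl.sense(): the state, without advancing time (a new reading comes with each control period).
- viewer.capture(name): name is "scene" or "top" or "wrist"; returns a dict with "color" (420x560x3 uint8, red, green, blue), "vertical_fov" (degrees; the focal length in pixels is half the picture's height over the tangent of half this angle, whatever the lens; pixels are square), "cx", "cy" (the principal point, pixels), "pose" (4x4, takes a point from camera to world coordinates). Camera axes: x right, y down, z forward; pixel columns grow to the right and rows downward; lengths in mm; the calibration is good to about 2 mm. The wrist camera is an equidistant fisheye: a pixel r from the principal point sees the ray r / f radians off the axis. A picture is of the moment at which its call begins. There is no depth.
- ctrl.finish_job(): hands the job in; it is judged then, once.
Trained networks look in the newest picture that a camera, given by its name, has taken for a name from the list of things; names that differ only in an ending like _2 or _b are one class to them, and where a whole thing is asked for, a point or a joint stands for the part that bears it (a point fixed in the world has none). Each returns a list of dicts, best first, with "p" (0 to 1); they miss things now and then, are a little off and sometimes report something else, mostly with a low value. They report only what shows in the picture. A call takes as long as a camera call.
- models.boxes_of(camera, query): "at" ([x, y, z] in mm, in world coordinates, good to about 4 mm: the middle of the surface that is visible of it).
The state is a dict: "time_s": time; "joints": joint angles; "dq": joint speeds; "tau": joint torques, N m; "eef_pos": TCP position; "ee_rot": TCP orientation; "force": force on the tool from outside, world axes, zero at the start; "wrist_torque": the same for the moment, N m; "grip_width": opening from 0.0 (shut) to 1.0 (fully open); "grip_force": force on a finger pad.
Only numpy, scipy, OpenCV 4.12 (cv2) and the standard library are available. Lean on these libraries where they do the work, as an engineer would, in place of code of your own. Each camera call takes 0.05 s, during which the arm holds its last target. There are 200 camera calls.

### The job

On the ink stand, roll the big ink tin round by the edge of its lid with a fingertip, pressing gently (a hard push dents it), until the middle of its brown paper label is at the stand's front pointer. Leave the tin standing in its seat, let go of it, then swing the stand's keeper bar fully closed across the front. Leave the things around it alone.

Things in the scene. Friction and masses are not known exactly. Their poses are not given: they have to be found in the camera images.
- stand: fixed grey stand, a 150 x 150 mm plate 14 mm thick; origin under its centre on the table, on the upright turning axis of its seat; +x points to its front (away from the robot, roughly), +y to its left (the keeper's post is at the front left corner), z up
- seat (a point): centre of the rubber-faced disc in the middle of the stand, 25.5 mm above the table. The disc turns without end, stiffly (0.25 N m), and stays where it is left; six clips 9 mm high on it hold the tin's foot central within 2 mm. It is sprung: after the first few newtons it gives about 1 mm per 15 N pressed down, at most 8 mm
- tin: the big ink tin: loose, plain steel, 96 mm across (too wide to grasp), about 60 mm high, 0.3 to 0.6 kg; stands on the disc and turns with it. Origin under the centre of its foot, x towards the middle of its label, z up
- label (a point): middle of the brown paper label on the big tin's wall, 48 mm from its axis, 24 mm above its foot; x points straight out of the label, z up. The label is 40 mm wide and 34 mm high; a 30 mm wide tab of the same paper lies on the lid's edge above it, on the same side
- lid (a point): nominal centre of the lid's top, on the tin's axis, 57 mm above its foot, 82.5 mm above the table. The lid, 94 mm across, was pressed on crooked: its edge is up to 5.5 mm higher than this on one side, as much lower on the other (which side is not given). About 15 N down, 43 mm from the axis, turns the tin; 22 N dents it
- front (a point): where the middle of the label must be: 48 mm from the stand's axis straight towards its front, at label height; just inside the small steel diamond-shaped pointer on the plate
- keeper (a joint): angle of the keeper bar about its upright post (at x 64, y 70 mm in the stand's frame): 0 = open, the bar 69 degrees out from its closed line; 1.2 = fully closed at its stop, along the stand's -y across the front. Closes clockwise from above, stiffly (2 N at the pin), stays where left. Flat steel, 120 mm long, 9 mm wide, top 49 mm above the table
- pin (a point): top end of the upright steel pin on the keeper bar, 90 mm from the post's axis; the pin is 12 mm thick and stands from the bar up to 93 mm above the table
- small_tin: a small round jar-shaped ink pot, 60 mm across, 55 mm high, beside the stand on its right; origin under its centre
- knife: a palette knife lying flat beside the stand, about 210 mm long; wooden handle 12 mm high; origin at the joint of handle and blade
- spare_tin: another ink tin, 96 mm across and 57 mm high, off to the right, not part of the job; origin under its centre
- bottle: a white plastic bottle, 64 mm across, 170 mm high, to the left; origin under its centre
- water_cup: a white cup, 72 mm across, 85 mm high, to the left; origin under its centre
- block: a cork block 110 x 65 x 35 mm, near on the right; origin under its centre

How it is judged:
By the outcome, as a careful person would: the job done as asked, in the order asked, and still so for the second after the job is handed in, with the robot touching nothing.
It also fails if it takes over 67 s, if anything falls off the work surface, if the arm or the gripper's body presses on something with over 40 N, if the wrist force passes 120 N, or if a joint passes its speed limit or range.

## Working session

There is one attempt and no reset: what is moved stays moved. The work goes in short steps, Python scripts to look and compute and a shell command to move; the robot and the scene stay as the last step left them, time stands still between calls to the robot, and variables do not carry over. Pictures are saved under pics/ and viewed, at most 10 in all, crops included, and the job is handed in when it is done.

```bash
mkdir -p pics; cat > h.py <<'E'
from rig import ctrl, viewer, models
import numpy as np, cv2
def cap(n,save=None,crop=None,scale=1):
    c=viewer.capture(n)
    if save:
        im=c["color"][:,:,::-1]
        if crop: im=im[crop[1]:crop[3],crop[0]:crop[2]]
        cv2.imwrite("pics/"+save,cv2.resize(im,None,fx=scale,fy=scale,interpolation=cv2.INTER_CUBIC))
    return c
def ray(c,u,v,fish=False):
    f=210/np.tan(np.radians(c["vertical_fov"]/2)); x=(u-c["cx"]); y=(v-c["cy"]); P=np.array(c["pose"])
    if fish:
        r=np.hypot(x,y); a=r/f; d=np.array([np.sin(a)*x/max(r,1e-9),np.sin(a)*y/max(r,1e-9),np.cos(a)])
    else: d=np.array([x/f,y/f,1])
    return P[:3,3],P[:3,:3]@d
def onz(c,u,v,z,fish=False):
    o,d=ray(c,u,v,fish); return o+d*(z-o[2])/d[2]
def proj(c,p):
    P=np.array(c["pose"]);f=210/np.tan(np.radians(c["vertical_fov"]/2)); q=P[:3,:3].T@(np.array(p)-P[:3,3]); return f*q[0]/q[2]+c["cx"],f*q[1]/q[2]+c["cy"]
E
python3 - <<'E'
from h import *
s=ctrl.sense(); print(s)
for n in("top","scene"):
    c=cap(n,n+"1.png"); print(n,np.round(c["pose"],2).tolist(),c["vertical_fov"])
    for q in("stand","tin","label","lid","pin","keeper","seat","small_tin","knife"):
        print(q,[(np.round(d["at"]).tolist(),round(d["p"],2)) for d in models.boxes_of(n,q)[:3]])
E
```

```text
{'time_s': 0.0, 'joints': array([ 9.66575761e-01,  3.13447865e-01,  1.49843459e+00, -7.48388350e-06,
        1.33097796e+00, -2.23363886e-01]), 'dq': array([-0.00220955,  0.00102612,  0.00117819,  0.00112569,  0.0006674 ,
       -0.00103747]), 'tau': array([-5.14746043e-04, -4.12266505e+01, -2.59735876e+01, -2.23517363e-04,
        4.18326512e-03,  1.58725078e-05]), 'eef_pos': array([194.98113876, 487.14415609, 204.23712299]), 'ee_rot': array([-2.51545216e-04,  1.89278596e-01,  9.81923221e-01, -5.81842407e-04]), 'force': array([-0.34895404,  0.28078939, -0.73452021]), 'wrist_torque': array([ 0.02578136,  0.02776642, -0.02308924]), 'grip_force': 0.0, 'grip_width': 1.0012720360418583}
top [[0.02, -0.99, 0.14, 284.51], [-1.0, -0.02, 0.01, -2.87], [-0.01, -0.14, -0.99, 1406.07], [0.0, 0.0, 0.0, 1.0]] 50.38090720097501
stand [([473.0, 10.0, 12.0], 0.68)]
tin [([472.0, -2.0, 87.0], 0.93)]
label [([480.0, -5.0, 84.0], 0.67)]
lid [([471.0, -7.0, 82.0], 0.56)]
pin [([580.0, 55.0, 49.0], 0.62)]
keeper [([580.0, 54.0, 48.0], 0.46)]
seat [([445.0, -6.0, 24.0], 0.65)]
small_tin [([456.0, -158.0, 53.0], 0.78), ([474.0, 7.0, 11.0], 0.44)]
knife [([459.0, 164.0, 9.0], 0.93)]
scene [[0.23, 0.75, -0.62, 1179.45], [0.97, -0.18, 0.14, -174.22], [-0.01, -0.63, -0.77, 978.98], [0.0, 0.0, 0.0, 1.0]] 57.32260322393288
stand [([528.0, -6.0, 15.0], 0.76)]
tin [([495.0, -8.0, 83.0], 0.93)]
label [([500.0, -8.0, 85.0], 0.97)]
lid []
pin [([587.0, 54.0, 49.0], 0.56)]
keeper [([586.0, 58.0, 49.0], 0.43)]
seat [([517.0, -13.0, 24.0], 0.59)]
small_tin [([478.0, -158.0, 59.0], 0.65)]
knife [([470.0, 162.0, 5.0], 0.79), ([585.0, 57.0, 52.0], 0.7)]
```

```bash
python3 - <<'E'
from h import *
cap("top","top2.png",(160,90,400,270),3.3)
cap("scene","sc2.png",(180,120,440,310),3)
E
```

```text
(no output)
```

View pics/top2.png

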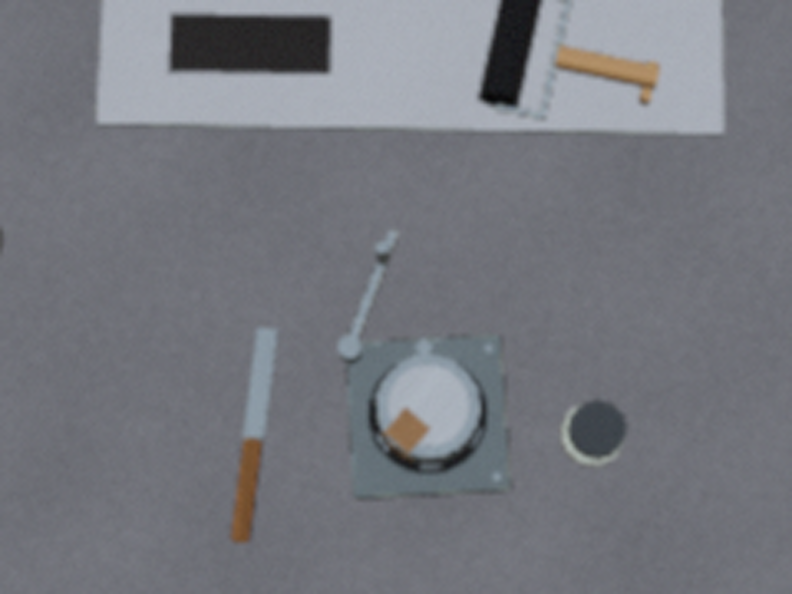

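View pics/sc2.png

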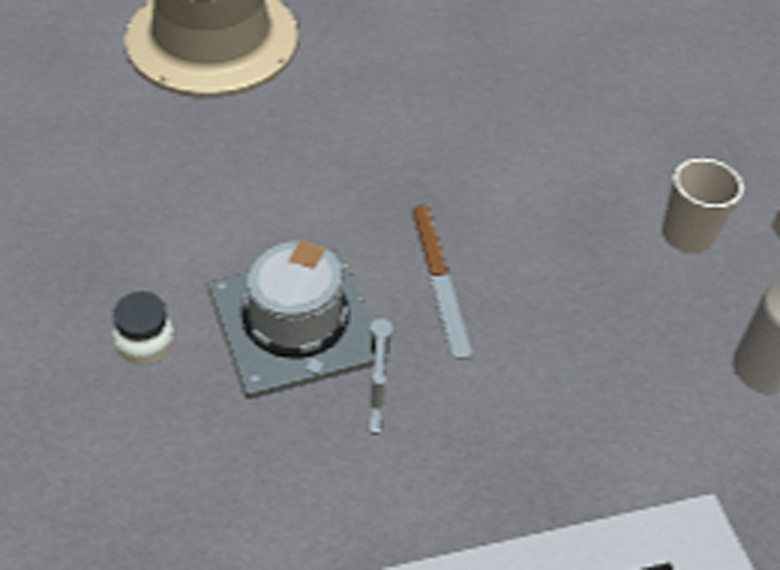

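The top view shows the stand (crop corners about (348,341), (500,335), (508,490) and (354,497)) and the pointer at (424,346). The tab is on the tin's back left at (407,431), with the lid centre at (428,405). The keeper is open, with its post at (349,347) and its pin near (384,246).

```bash
python3 - <<'E'
from h import *
c=cap("top")
g=lambda u,v,z: np.round(onz(c,160+u/3.3,90+v/3.3,z),1)[:2]
K=[g(*p,14) for p in((348,341),(500,335),(508,490),(354,497))]
print("corners",K,"centre",np.mean(K,0)); 
print("ptr",g(424,346,18),"post",g(349,347,50),"pin",g(384,244,93),"tab",g(407,431,83),"lidc",g(429,406,83))
hsv=cv2.cvtColor(c["color"],cv2.COLOR_RGB2HSV)
m=((hsv[...,0]>5)&(hsv[...,0]<22)&(hsv[...,1]>90)).astype('uint8')
n,l,s,ce=cv2.connectedComponentsWithStats(m)
for i in range(1,n):
  if s[i,4]>20: print(s[i],ce[i],onz(c,*ce[i],83))
c=cap("scene")
s=lambda u,v,z: np.round(onz(c,180+u/3,120+v/3,z),1)[:2]
print("scene lidc",s(295,277,83),"tab",s(308,254,83),"ptr",s(315,366,18),"post",s(380,327,50),"pin",s(379,378,93), "corners",s(208,280,14),s(247,394,14))
E
```

```text
corners [array([547.3,  72.8]), array([556. , -73.1]), array([406.9, -82.4]), array([397.3,  63.1])] centre [476.875  -4.9  ]
ptr [ 5.431e+02 -3.000e-01] post [534.8  69.8] pin [623.3  38. ] tab [452.5  13.4] lidc [475.7  -6. ]
[549  86  11 122 917] [555.35550709 136.22355507] [ 728.51590335 -812.07294506   83.        ]
[329 105  30  16 172] [344.40697674 110.31395349] [ 800.02639057 -168.32014377   83.        ]
[  49  124   62   81 4810] [ 79.63056133 164.22827443] [613.83408051 639.06536605  83.        ]
[ 477  167   70   88 5502] [510.27317339 211.0565249 ] [ 494.44506145 -663.01084939   83.        ]
[430 196  10  10  66] [434.37878788 200.71212121] [ 521.44716831 -438.07323393   83.        ]
[278 215  11  11  67] [283. 220.] [454.29971209  14.47582053  83.        ]
[230 223   9  31 153] [234.24183007 238.22222222] [396.87026226 158.26013156  83.        ]
[408 244  27  37 813] [421.02583026 261.86100861] [ 338.168789   -393.91849618   83.        ]
scene lidc [479.7  -2.5] tab [453.7  17.4] ptr [545.3   2.3] post [536.1  71.1] pin [621.6  42.5] corners [407.8 -80.9] [559.3 -70.9]
```

```bash
python3 -m pendant '-0.0444 -0.0308 0 0;-0.0444 -0.0308 0 0;-0.0444 -0.0308 0 0;-0.0444 -0.0308 0 0;-0.0444 -0.0308 0 0;-0.0444 -0.0308 0 0;-0.0444 -0.0308 0 0;-0.0444 -0.0308 0 0;-0.0444 -0.0308 0 0;-0.0444 -0.0308 0 0' 0 40 && python3 -m pendant '0 0 0 0;0 0 0 0;0 0 0.04 0;0 0 0.04 0;0 0 0 0'; python3 - <<'E'
from h import *
c=cap("wrist","w1.png"); print(np.round(c["pose"],2).tolist(),c["vertical_fov"],c["cx"],c["cy"],ctrl.sense()["time_s"])
E
```

```text
time_s: 2.45
eef_pos: [493.7, 34.8, 205.0]
ee_rot: [0.0, 0.189, 0.982, 0.0]
force: [0.6, 1.4, 0.9]
grip_width: 0.001
grip_force: 0.0
time_s: 3.08
eef_pos: [491.0, 37.7, 123.3]
ee_rot: [-0.002, 0.188, 0.982, -0.0]
force: [-0.7, 0.4, 0.4]
grip_width: -0.003
grip_force: 0.0
[[0.37, 0.89, 0.25, 426.33], [0.93, -0.36, -0.1, 64.23], [-0.0, 0.27, -0.96, 291.95], [0.0, 0.0, 0.0, 1.0]] 65.70646984690485 281.4066774201307 206.9617866855588 3.125
```

View pics/w1.png

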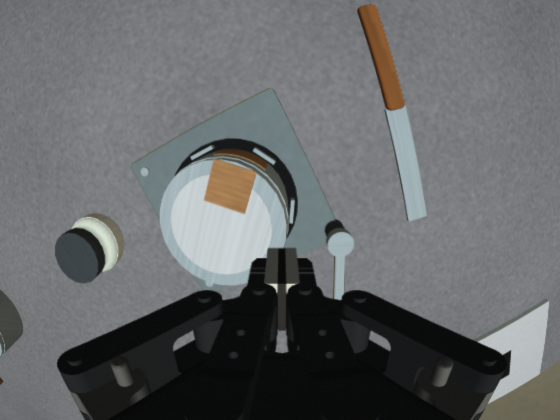

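The wrist view shows the lid as a circle centred near (223,222), the tab's outer edge middle at (236,165) and its inner edge at (225,208). The shut fingertip is at about (282,255), over the lid's edge on the keeper side.

```bash
python3 - <<'E'
from h import *
c=cap("wrist")
w=lambda u,v,z: np.round(onz(c,u,v,z,True),1)[:2]
for n,p,z in(("L",(160,222),83),("R",(288,220),83),("T",(222,158),83),("B",(226,286),83),("tabo",(236,165),83),("tabi",(225,208),83),("post",(341,242),50),("pl corner",(272,89),14),("pl corner2",(133,164),14)): print(n,w(*p,z))
s=ctrl.sense(); print(s["force"],s["wrist_torque"],s["eef_pos"])
for q in("tin","lid","label","stand"): print(q,[(np.round(d["at"]).tolist(),round(d["p"],2)) for d in models.boxes_of("wrist",q)[:2]])
E
python3 -m pendant '0 0 0.015 0;0 0 0.01 0;0 0 0 0;0 0 0.002 0;0 0 0.002 0;0 0 0 0'
```

```text
L [461.8 -43.4]
R [493.8  42.4]
T [437.9  17.8]
B [525.4 -19.6]
tabo [445.8  24.6]
tabi [470.    5.7]
post [538.1  72.4]
pl corner [402.8  65.3]
pl corner2 [412.3 -78.5]
[ 1.15541607 -0.71618996  1.24676698] [ 0.00996008 -0.07487111 -0.00619637] [493.27663733  37.0445036  126.26507212]
tin [([470.0, 4.0, 80.0], 0.62)]
lid [([478.0, 2.0, 86.0], 0.74), ([460.0, -143.0, 51.0], 0.16)]
label [([475.0, 5.0, 74.0], 0.91)]
stand [([442.0, 42.0, 8.0], 0.77)]
time_s: 4.12
eef_pos: [492.9, 36.4, 95.8]
ee_rot: [-0.0, 0.189, 0.982, -0.0]
force: [-0.2, -0.1, -0.3]
grip_width: 0.001
grip_force: 0.0
```

```bash
python3 -m pendant '0 0 0.004 0;0 0 0.002 0;0 0 0 0;0 0 0 0'; python3 -m pendant '0 0 0.0005 0;0 0 0.0005 0;0 0 0 0'
```

```text
time_s: 4.62
eef_pos: [492.9, 36.4, 89.8]
ee_rot: [0.0, 0.189, 0.982, -0.0]
force: [-0.2, -0.2, -0.5]
grip_width: -0.001
grip_force: 0.0
time_s: 5.0
eef_pos: [492.8, 36.4, 88.8]
ee_rot: [-0.0, 0.189, 0.982, 0.0]
force: [-1.0, 0.1, -1.2]
grip_width: 0.0
grip_force: 0.0
```

```bash
python3 -m pendant '0 0 0.0005 0;0 0 0.0005 0;0 0 0 0'
```

```text
time_s: 5.38
eef_pos: [492.8, 36.4, 87.7]
ee_rot: [-0.0, 0.189, 0.982, -0.0]
force: [0.1, -0.8, -0.2]
grip_width: 0.0
grip_force: 0.0
```

```bash
python3 -m pendant '0 0 0.0005 0;0 0 0.0003 0;0 0 0 0'
```

```text
time_s: 5.75
eef_pos: [492.8, 36.4, 87.0]
ee_rot: [-0.0, 0.189, 0.982, -0.0]
force: [-0.3, -0.2, 0.2]
grip_width: 0.001
grip_force: 0.0
```

```bash
cat > ok.py <<'E'
# stop a chain of moves as soon as the vertical force passes 3 N
import sys
from rig import ctrl
s=ctrl.sense(); print(round(s["time_s"],2),s["eef_pos"].round(1),s["force"].round(1),s["wrist_torque"].round(2))
sys.exit(s["force"][2]>3)
E
python3 -m pendant '0 0 0.0004 0;0 0 0.0004 0' >/dev/null; python3 ok.py &&
python3 -m pendant '0 0 0.0004 0;0 0 0.0004 0' >/dev/null; python3 ok.py &&
python3 -m pendant '0 0 0.0004 0;0 0 0.0004 0' >/dev/null && python3 ok.py &&
python3 -m pendant '0 0 0.0004 0;0 0 0.0004 0' >/dev/null && python3 ok.py &&
python3 -m pendant '0 0 0.0004 0;0 0 0.0004 0' >/dev/null && python3 ok.py &&
python3 -m pendant '0 0 0.0004 0;0 0 0.0004 0' >/dev/null && python3 ok.py &&
python3 -m pendant '0 0 0.0004 0;0 0 0.0004 0' >/dev/null && python3 ok.py &&
python3 -m pendant '0 0 0.0004 0;0 0 0.0004 0' >/dev/null && python3 ok.py
```

```text
6.0 [492.9  36.4  86.2] [0.6 0.1 0.2] [0.07 0.01 0.05]
6.0 [492.9  36.4  86.2] [0.6 0.1 0.2] [0.07 0.01 0.05]False
False
```

```bash
sed -i 's/sys.exit(.*/sys.exit(int(s["force"][2]>3))/' ok.py
python3 -m pendant '0 0 0.0004 0;0 0 0.0004 0' >/dev/null && python3 ok.py &&
python3 -m pendant '0 0 0.0004 0;0 0 0.0004 0' >/dev/null && python3 ok.py &&
python3 -m pendant '0 0 0.0004 0;0 0 0.0004 0' >/dev/null && python3 ok.py &&
python3 -m pendant '0 0 0.0004 0;0 0 0.0004 0' >/dev/null && python3 ok.py &&
python3 -m pendant '0 0 0.0004 0;0 0 0.0004 0' >/dev/null && python3 ok.py &&
python3 -m pendant '0 0 0.0004 0;0 0 0.0004 0' >/dev/null && python3 ok.py &&
python3 -m pendant '0 0 0.0004 0;0 0 0.0004 0' >/dev/null && python3 ok.py &&
python3 -m pendant '0 0 0.0004 0;0 0 0.0004 0' >/dev/null && python3 ok.py &&
python3 -m pendant '0 0 0.0004 0;0 0 0.0004 0' >/dev/null && python3 ok.py
```

```text
6.25 [492.9  36.4  85.4] [-0.3 -0.3  0.1] [-0.01  0.   -0.04]
6.5 [492.9  36.4  84.6] [-0.2 -1.1 -0.4] [ 0.02 -0.01  0.04]
6.75 [492.8  36.4  83.8] [ 0.6 -0.1 -0.1] [0.06 0.01 0.01]
7.0 [492.9  36.4  83. ] [ 0.4 -0.4  0. ] [-0.    0.04  0.04]
7.25 [492.9  36.4  82.2] [ 0.5 -0.5 -1.2] [-0.01 -0.01 -0.03]
7.5 [492.9  36.4  81.4] [-0.  -0.4  0.2] [-0.02 -0.02 -0.  ]
7.75 [492.9  36.4  80.6] [-0.3 -0.1 -0.3] [-0.05  0.01  0.04]
8.0 [492.9  36.4  79.8] [ 0.6  0.2 -1. ] [0.02 0.03 0.02]
8.25 [492.9  36.4  79. ] [0.8 0.1 0.3] [0.02 0.02 0.01]
```

```bash

python3 -m pendant '0 0 0.0004 0;0 0 0.0004 0' >/dev/null && python3 ok.py &&
python3 -m pendant '0 0 0.0004 0;0 0 0.0004 0' >/dev/null && python3 ok.py &&
python3 -m pendant '0 0 0.0004 0;0 0 0.0004 0' >/dev/null && python3 ok.py &&
python3 -m pendant '0 0 0.0004 0;0 0 0.0004 0' >/dev/null && python3 ok.py
```

```text
8.5 [492.9  36.4  78.2] [ 0.  -1.3  0.5] [-0.02  0.05  0.04]
8.75 [492.9  36.4  77.4] [ 0.4 -0.6  1. ] [ 0.03  0.02 -0.  ]
9.0 [492.9  36.4  76.6] [-0.6  0.4  0.5] [ 0.02 -0.01 -0.02]
9.25 [492.9  36.4  75.8] [ 0.1  0.3 -0.7] [-0.    0.01 -0.02]
```

```bash
python3 - <<'E'
from h import *
a=viewer.capture("wrist")["color"][130:300,140:350]; b=viewer.capture("scene")["color"][160:300,210:370]
f=lambda i:cv2.resize(i[:,:,::-1],(395,400*i.shape[0]//i.shape[1]+0),interpolation=cv2.INTER_CUBIC)
A,B=f(a),f(b); H=max(len(A),len(B)); p=lambda i:np.pad(i,((0,H-len(i)),(0,5),(0,0)))
cv2.imwrite("pics/m1.png",np.hstack([p(A),p(B)]))
E
```

```text
(no output)
```

View pics/m1.png

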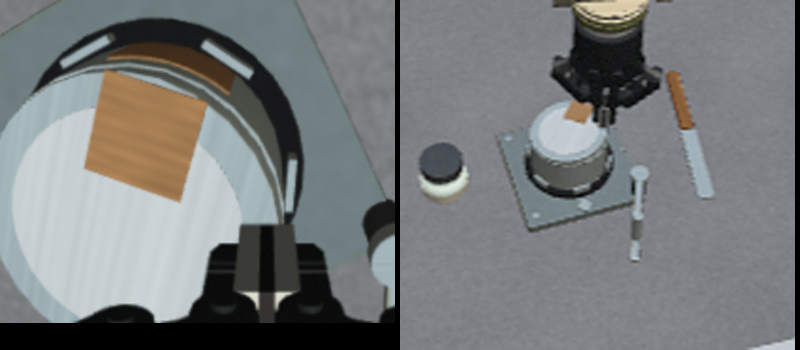

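```bash
python3 - <<'E'
from h import *
c=cap("scene","s3.png",(230,150,390,280),5); s=ctrl.sense(); print(s["eef_pos"],s["force"])
def m(p): u,v=proj(c,p); return round((u-230)*5),round((v-150)*5)
print("tcp",m(s["eef_pos"]),"tip at 95:",m(s["eef_pos"]+[0,0,19]))
for a in range(0,360,45): print(a,m([478+47*np.cos(np.radians(a)),-3+47*np.sin(np.radians(a)),82.5]))
c=cap("wrist"); f=210/np.tan(np.radians(c["vertical_fov"]/2)); P=np.array(c["pose"])
for d in(0,19):
  q=P[:3,:3].T@(s["eef_pos"]+[0,0,d]-P[:3,3]); a=np.arctan2(np.hypot(q[0],q[1]),q[2]); print(d,c["cx"]+f*a*q[0]/np.hypot(q[0],q[1]),c["cy"]+f*a*q[1]/np.hypot(q[0],q[1]))
E
```

```text
[492.85383868  36.43855166  75.79402422] [0.28177518 0.26710041 0.28383823]
tcp (310, 324) tip at 95: (311, 304)
0 (259, 371)
45 (308, 342)
90 (316, 296)
135 (280, 259)
180 (222, 252)
225 (174, 279)
270 (164, 325)
315 (198, 364)
0 280.1113424145401 244.81386185774295
19 280.0013767406039 259.3076729093507
```

View pics/s3.png

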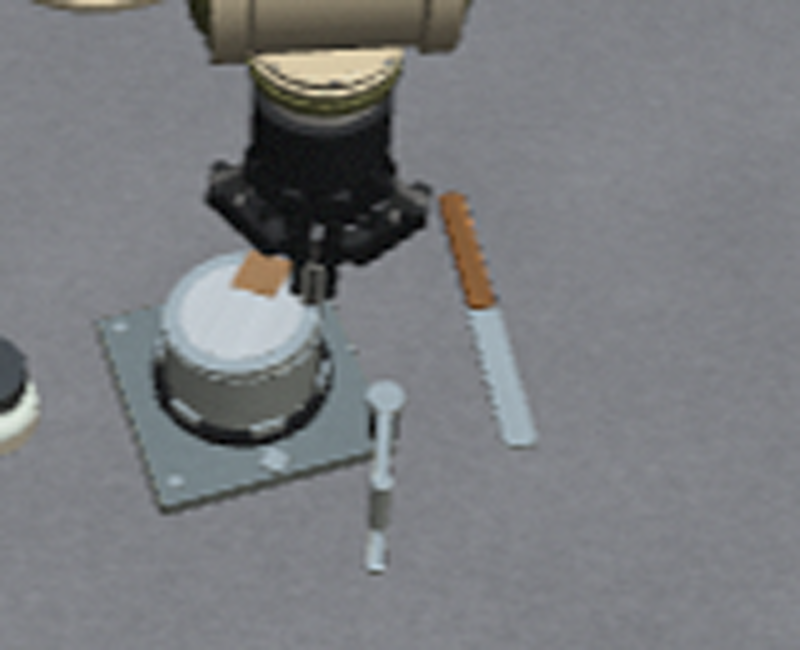

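The scene crop shows the fingertip's lower end at about (313,302), while the stated TCP projects to (310,324). That puts the real tip roughly 20 mm above the stated TCP, still over the lid's edge. I'll keep descending guardedly.

```bash

python3 -m pendant '0 0 0.0005 0;0 0 0.0005 0' >/dev/null && python3 ok.py &&
python3 -m pendant '0 0 0.0005 0;0 0 0.0005 0' >/dev/null && python3 ok.py &&
python3 -m pendant '0 0 0.0005 0;0 0 0.0005 0' >/dev/null && python3 ok.py &&
python3 -m pendant '0 0 0.0005 0;0 0 0.0005 0' >/dev/null && python3 ok.py &&
python3 -m pendant '0 0 0.0005 0;0 0 0.0005 0' >/dev/null && python3 ok.py &&
python3 -m pendant '0 0 0.0005 0;0 0 0.0005 0' >/dev/null && python3 ok.py &&
python3 -m pendant '0 0 0.0005 0;0 0 0.0005 0' >/dev/null && python3 ok.py &&
python3 -m pendant '0 0 0.0005 0;0 0 0.0005 0' >/dev/null && python3 ok.py &&
python3 -m pendant '0 0 0.0005 0;0 0 0.0005 0' >/dev/null && python3 ok.py &&
python3 -m pendant '0 0 0.0005 0;0 0 0.0005 0' >/dev/null && python3 ok.py
```

```text
9.7 [492.9  36.4  74.8] [ 0.1 -0.3 -0.3] [ 0.    0.01 -0.01]
9.95 [492.8  36.4  73.7] [-0.   1.3  0. ] [ 0.03 -0.    0.04]
10.2 [492.9  36.4  72.8] [-0.3 -0.1 -0.2] [ 0.02  0.   -0.04]
10.45 [492.9  36.4  71.8] [-0.6 -0.9 -0.9] [-0.02  0.02  0.01]
10.7 [492.8  36.4  70.7] [ 0.6 -0.3  0.3] [ 0.03 -0.02  0.04]
10.95 [492.9  36.4  69.7] [-0.3  0.2 -0.3] [-0.04 -0.01  0.03]
11.2 [492.9  36.4  68.8] [-0.2 -0.5  0.5] [-0.    0.05 -0.  ]
11.45 [492.9  36.4  67.8] [0.2 0.1 0.5] [ 0.02 -0.01  0.01]
11.7 [492.9  36.4  66.8] [1.  0.1 0.1] [-0.02  0.   -0.04]
11.95 [492.9  36.4  65.8] [ 0.1 -0.  -0.5] [-0.01  0.02 -0.02]
```

```bash
python3 - <<'E'
from h import *
c=cap("scene","s4.png",(250,180,330,240),10)
s=ctrl.sense();u,v=proj(c,s["eef_pos"]); print((u-250)*10,(v-180)*10); u,v=proj(c,s["eef_pos"]+[0,0,19]); print((u-250)*10,(v-180)*10)
E
```

```text
418.8594430415486 368.60625226583267
420.6809536240695 329.25984077463426
```

View pics/s4.png

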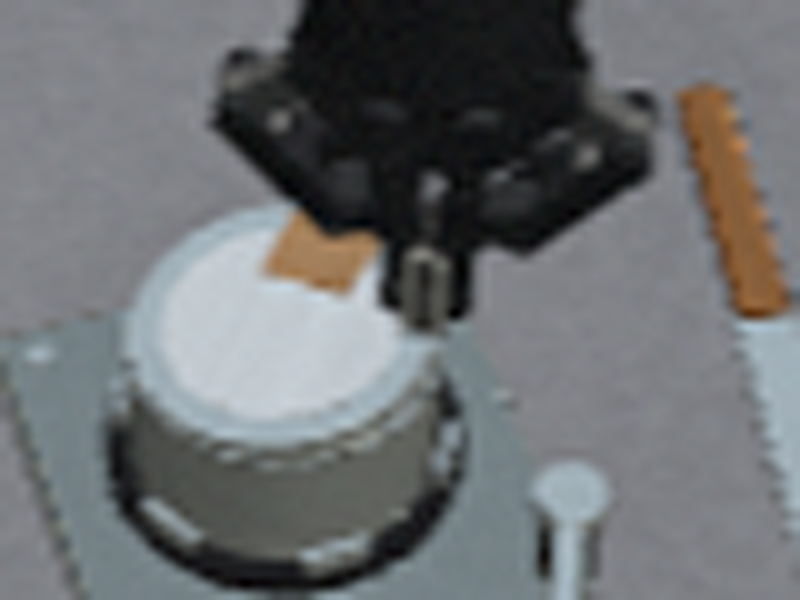

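The fingertip ends at (425,328), which is 19 mm behind the reported TCP and just above the lid's rim. The real tip is therefore at about TCP z + 19, and I'll continue down.

```bash

python3 -m pendant '0 0 0.0005 0;0 0 0.0005 0' >/dev/null && python3 ok.py &&
python3 -m pendant '0 0 0.0005 0;0 0 0.0005 0' >/dev/null && python3 ok.py &&
python3 -m pendant '0 0 0.0005 0;0 0 0.0003 0' >/dev/null && python3 ok.py &&
python3 -m pendant '0 0 0.0004 0;0 0 0.0004 0' >/dev/null && python3 ok.py &&
python3 -m pendant '0 0 0.0004 0;0 0 0.0004 0' >/dev/null && python3 ok.py &&
python3 -m pendant '0 0 0.0004 0;0 0 0.0004 0' >/dev/null && python3 ok.py &&
python3 -m pendant '0 0 0.0004 0;0 0 0.0004 0' >/dev/null && python3 ok.py &&
python3 -m pendant '0 0 0.0004 0;0 0 0.0004 0' >/dev/null && python3 ok.py &&
python3 -m pendant '0 0 0.0004 0;0 0 0.0004 0' >/dev/null && python3 ok.py &&
python3 -m pendant '0 0 0.0004 0;0 0 0.0004 0' >/dev/null && python3 ok.py
```

```text
12.25 [492.9  36.4  64.8] [ 0.1  0.2 -0. ] [ 0.03 -0.03 -0.02]
12.5 [492.9  36.4  63.8] [-0.4 -0.4  0.2] [ 0.   -0.   -0.02]
12.75 [492.8  36.4  63. ] [ 0.   0.1 -0.1] [ 0.01  0.   -0.02]
13.0 [492.9  36.4  62.2] [0.7 0.2 0.6] [ 0. -0.  0.]
13.25 [492.9  36.5  61.4] [0.3 0.9 1.9] [0.08 0.03 0.  ]
13.5 [493.2  36.6  61. ] [-0.6  3.3  5.8] [ 0.43  0.02 -0.02]
```

```bash

python3 -m pendant '0 0 -0.0015 0;0 -0.003 0 0;0 0 0 0' >/dev/null && python3 ok.py &&
python3 -m pendant '0 0 0.0004 0;0 0 0.0004 0' >/dev/null && python3 ok.py &&
python3 -m pendant '0 0 0.0003 0;0 0 0.0003 0' >/dev/null && python3 ok.py &&
python3 -m pendant '0 0 0.0003 0;0 0 0.0003 0' >/dev/null && python3 ok.py &&
python3 -m pendant '0 0 0.0003 0;0 0 0.0003 0' >/dev/null && python3 ok.py &&
python3 -m pendant '0 0 0.0003 0;0 0 0.0003 0' >/dev/null && python3 ok.py
```

```text
13.88 [491.5  33.4  61.9] [ 0.2  0.6 -0.6] [0.01 0.01 0.02]
14.12 [491.8  33.7  61.3] [0.2 0.9 2.1] [ 0.12  0.   -0.  ]
14.38 [492.   33.8  61. ] [-0.3  2.2  4.6] [0.34 0.06 0.04]
```

```bash
sed -i 's/>3))/>float(sys.argv[1])))/' ok.py
python3 -m pendant '0 0.0003 0.0003 0;0 0 0.0003 0' >/dev/null && python3 ok.py 13 &&
python3 -m pendant '0 0.0003 0.0003 0;0 0 0 0' >/dev/null && python3 ok.py 13 &&
python3 -m pendant '0 0.0002 0.0002 0;0 0 0 0' >/dev/null && python3 ok.py 13 &&
python3 -m pendant '0 0.0002 0.0002 0;0 0 0 0' >/dev/null && python3 ok.py 13
```

```text
14.62 [492.2  34.1  60.6] [-0.5  1.3  7.6] [ 0.32  0.15 -0.02]
14.88 [492.4  34.3  60.4] [-1.3  1.3  7.5] [0.25 0.2  0.02]
15.12 [492.5  34.4  60.3] [-1.5  1.1  8.7] [ 0.23  0.26 -0.04]
15.38 [492.5  34.6  60.1] [-1.7  0.8  9.4] [0.14 0.24 0.05]
```

```bash

python3 -m pendant '0 0 0.0002 0;0 0 0 0' >/dev/null && python3 ok.py 15 &&
python3 -m pendant '0 0 0.0002 0;0 0 0 0' >/dev/null && python3 ok.py 15 &&
python3 -m pendant '0 0 0.0002 0;0 0 0 0' >/dev/null && python3 ok.py 15 &&
python3 -m pendant '0 0 0.0002 0;0 0 0 0' >/dev/null && python3 ok.py 15
```

```text
15.62 [492.7  34.6  60.1] [-1.6  2.3 10. ] [0.19 0.27 0.04]
15.88 [492.7  34.6  59.9] [-1.4  0.8 11. ] [ 0.25  0.3  -0.  ]
16.12 [492.8  34.6  59.8] [-1.3  1.5 11.7] [0.32 0.36 0.04]
16.38 [492.8  34.7  59.7] [-2.2  2.3 13. ] [ 0.34  0.31 -0.  ]
```

```bash

python3 -m pendant '0 0 0.0005 0;0 0 0.0002 0;0 0 0 0' >/dev/null && python3 ok.py 18.5 &&
python3 -m pendant '-0.002 -0.0001 0 0.05;-0.002 0 0 0.05' >/dev/null && python3 ok.py 18.5 && python3 -m pendant '-0.002 -0.0001 0 0.05;-0.002 0 0 0.05' >/dev/null && python3 ok.py 18.5
```

```text
16.75 [493.   34.8  59.3] [-1.8  2.8 15.8] [0.59 0.39 0.  ]
17.0 [496.3  33.4  59.2] [-3.5  3.9 15.2] [ 0.8   0.64 -0.04]
17.25 [499.9  31.4  59.3] [-2.8  4.6 15.4] [0.9  0.53 0.05]
```

```bash
cat > tab.py <<'E'
from h import *
def tab(n):
    c=cap(n); h=cv2.cvtColor(c["color"],cv2.COLOR_RGB2HSV)
    m=((h[...,0]>5)&(h[...,0]<22)&(h[...,1]>70)).astype('uint8')
    k,l,s,ce=cv2.connectedComponentsWithStats(m)
    for i in range(1,k):
        p=onz(c,*ce[i],82.5,n=="wrist")[:2]-[478,-3]
        if s[i,4]>15 and np.hypot(*p)<48: print(n,"px",ce[i].round(0),"area",s[i,4],"r",np.hypot(*p).round(1),"bearing vs front",(np.degrees(np.arctan2(p[1],p[0]))-3.8).round(1))
if __name__=="__main__":
    for n in("wrist","top","scene"): tab(n)
E
python3 tab.py
```

```text
wrist px [215. 210.] area 3586 r 29.7 bearing vs front 122.9
scene px [283. 207.] area 32 r 24.3 bearing vs front 126.0
```

```bash

python3 -m pendant '-0.004 -0.0002 0 0.1;-0.004 -0.0002 0 0.1;-0.004 -0.0002 0 0.1' >/dev/null && python3 ok.py 18.5 && python3 -m pendant '-0.004 -0.0002 0 0.1;-0.004 -0.0002 0 0.1;-0.004 -0.0002 0 0.1' >/dev/null && python3 ok.py 18.5; python3 tab.py
```

```text
17.77 [509.2  23.5  59.4] [-2.7  6.  15.6] [ 1.03  0.26 -0.  ]
18.15 [515.7  13.1  59.5] [-0.9  4.9 14.3] [ 1.04 -0.03  0.02]
wrist px [215. 210.] area 3581 r 30.0 bearing vs front 88.7
```

```bash

python3 -m pendant '-0.004 -0.0002 0.0002 0.1;-0.004 -0.0002 0 0.1;-0.004 -0.0002 0 0.1;-0.004 -0.0002 0 0.1' >/dev/null && python3 ok.py 18.5 && python3 -m pendant '-0.004 -0.0002 0 0.1;-0.004 -0.0002 0 0.1;-0.004 -0.0002 0 0.1' >/dev/null && python3 ok.py 18.5; python3 tab.py
```

```text
18.8 [519.3  -2.7  59.6] [ 2.3  5.3 14.3] [ 0.96 -0.43  0.02]
19.18 [517.7 -14.8  59.7] [ 3.4  4.1 13.8] [ 0.77 -0.73 -0.03]
wrist px [215. 210.] area 3585 r 30.3 bearing vs front 49.1
scene px [287. 214.] area 73 r 28.2 bearing vs front 53.3
```

```bash

python3 -m pendant '-0.004 -0.0002 0.0003 0.1;-0.004 -0.0002 0.0001 0.1;-0.004 -0.0002 0 0.1;-0.004 -0.0002 0 0.1' >/dev/null && python3 ok.py 18.5 && python3 -m pendant '-0.004 -0.0002 0.0001 0.1;-0.004 -0.0002 0 0.1;-0.004 -0.0002 0 0.1' >/dev/null && python3 ok.py 18.5; python3 tab.py
```

```text
19.82 [510.4 -29.1  59.5] [ 4.6  3.4 14.3] [ 0.43 -0.93  0.1 ]
20.2 [501.6 -37.3  59.5] [ 5.4  0.8 14.7] [ 0.16 -1.04  0.06]
wrist px [215. 211.] area 3584 r 30.5 bearing vs front 9.7
scene px [283. 218.] area 70 r 27.7 bearing vs front 11.6
```

```bash

python3 -m pendant '-0.004 -0.0002 0 0.1;-0.002 -0.0001 0 0.05;0 0 0 0' >/dev/null && python3 ok.py 18.5; python3 tab.py; python3 - <<'E'
from h import *
c=cap("scene","s5.png",(250,180,330,240),10)
def m(p): u,v=proj(c,p); return round((u-250)*10),round((v-180)*10)
r=np.radians(3.8)
for z,R in((25.5+24,48),(82.5,47),(82.5,32),(14,66)): print(z,R,m([478+R*np.cos(r),-3+R*np.sin(r),z]))
E
```

```text
20.73 [496.2 -40.3  59.5] [ 5.2 -0.2 14.7] [-0.1  -0.88  0.05]
wrist px [216. 210.] area 3592 r 30.7 bearing vs front 1.2
scene px [281. 219.] area 67 r 27.6 bearing vs front 3.5
49.5 48 (329, 509)
82.5 47 (329, 440)
82.5 32 (313, 401)
14 66 (346, 624)
```

View pics/s5.png

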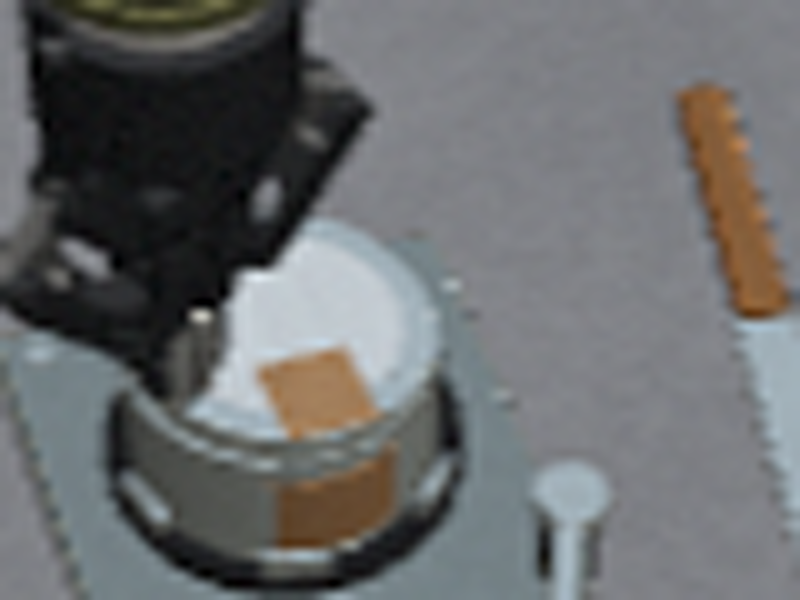

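The scene crop shows the label's middle at about x=336, against 329 expected for the front. That is about 2° short, in line with the two tab estimates (1.2° and 3.5°), so I'll make a small last turn and then lift off.

```bash

python3 -m pendant '-0.0015 0 0 0.037;0 0 0 0;0 0 0 0' >/dev/null && python3 ok.py 18.5; 
python3 -m pendant '0 0 -0.001 0;0 0 -0.003 0;0 0 -0.02 0;0 0 -0.04 0;0 0 0 0';python3 - <<'E'
import numpy as np
from tab import *
for n in("wrist","top","scene"): tab(n)
from scipy.optimize import least_squares
# label outline by brown mask in the scene picture, against the model
c=cap("scene","s6.png",(250,180,330,240),10)
h=cv2.cvtColor(c["color"],cv2.COLOR_RGB2HSV); m=(h[...,0]>5)&(h[...,0]<22)&(h[...,1]>70)
for v in range(214,240):
    u=np.where(m[v,265:305])[0]
    if len(u): print(v,u.min()+265,u.max()+265,end=' | ')
for b in(-6,-3,0,3,6):
    e=[]
    for s in(-1,1):
        a=np.radians(3.8+b)+s*20/48; e.append(proj(c,[478+48*np.cos(a),-3+48*np.sin(a),49.5]))
    print("\n",b,np.round(e,1).tolist())
cap("top","t3.png",(230,160,340,245),7)
E
```

```text
21.3 [494.9 -41.   59.5] [ 5.6  0.1 15. ] [-0.11 -0.94  0.06]
time_s: 21.92
eef_pos: [492.8, -40.3, 123.2]
ee_rot: [0.001, 0.983, 0.186, 0.002]
force: [0.6, 0.7, -0.8]
grip_width: 0.001
grip_force: 0.0
wrist px [234. 180.] area 1912 r 30.4 bearing vs front 1.4
scene px [281. 219.] area 67 r 26.8 bearing vs front 4.0
215 281 284 | 216 276 284 | 217 276 285 | 218 277 285 | 219 277 286 | 220 278 286 | 221 278 287 | 222 279 284 | 225 288 288 | 226 286 288 | 227 284 288 | 228 277 288 | 229 277 288 | 230 277 288 | 231 277 288 | 232 277 287 | 233 277 285 | 234 277 282 | 
 -6 [[274.6, 231.2], [287.3, 229.1]]

 -3 [[275.4, 231.3], [288.0, 228.7]]

 0 [[276.2, 231.4], [288.6, 228.3]]

 3 [[277.1, 231.5], [289.2, 227.8]]

 6 [[277.9, 231.5], [289.8, 227.4]]
```

View pics/t3.png

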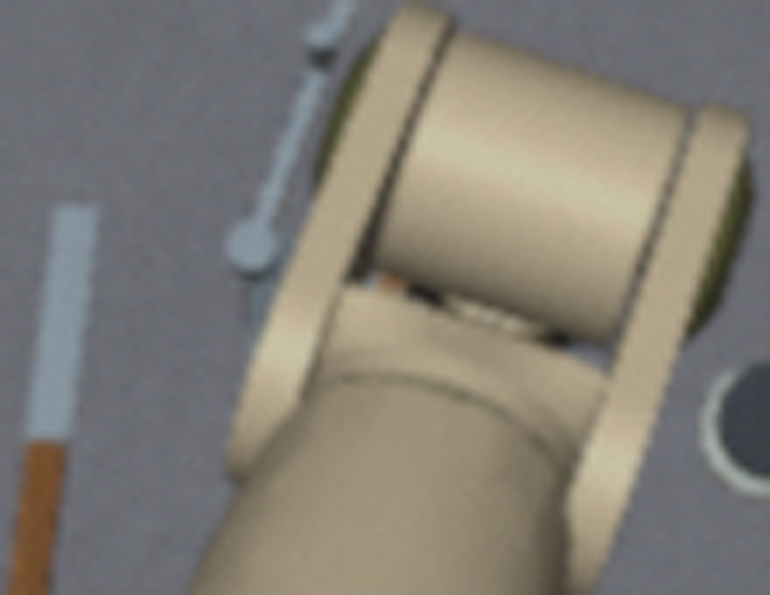

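The top view is blocked by the arm. The label outline in the scene picture (columns 277–288) fits a bearing within about 2° of the front. Next I'll turn the tool for the keeper and re-check the label once the view clears.

```bash

python3 -m pendant '0 0 0 -0.18;0 0 0 -0.18;0 0 0 -0.18;0 0 0 -0.18;0 0 0 -0.18;0 0 0 -0.18;0 0 0 -0.18' >/dev/null; python3 -m pendant '0 0 0 -0.18;0 0 0 -0.18;0 0 0 -0.18;0 0 0 -0.18;0 0 0 -0.18;0 0 0 -0.18;0 0 0 -0.12;0 0 0 0'; python3 - <<'E'
from rig import ctrl
import numpy as np
s=ctrl.sense(); q=s["ee_rot"]; a=2*np.arctan2(q[2],q[1]); print(np.degrees(a),s["joints"].round(2))
d=np.array([631.4,71.3])-s["eef_pos"][:2]; print(d@[np.cos(a),np.sin(a)],d@[np.sin(a),-np.cos(a)])
E
```

```text
time_s: 24.05
eef_pos: [491.5, -39.8, 120.5]
ee_rot: [-0.001, 0.154, 0.988, 0.0]
force: [0.4, 1.0, 0.5]
grip_width: -0.0
grip_force: 0.0
162.29998817812177 [-0.32  0.33  1.71 -0.    1.1  -1.58]
-99.52190000244372 148.37911880480817
```

```bash

python3 -m pendant '-0.0249 0.0371 0 0;-0.0249 0.0371 0 0;-0.0249 0.0371 0 0;-0.0249 0.0371 0 0;0 0 0 0;0 0 0 0'; python3 - <<'E'
from tab import *
for n in("wrist","top","scene"): tab(n)
print([(np.round(d["at"]).tolist(),round(d["p"],2)) for d in models.boxes_of("wrist","pin")[:2]])
c=cap("wrist"); A=c["color"][:,:,::-1]
c=cap("top"); B=c["color"][160:245,230:340,::-1]
cv2.imwrite("pics/m2.png",np.hstack([cv2.resize(A,(400,300)),cv2.resize(B,(388,300),interpolation=cv2.INTER_CUBIC)]))
E
```

```text
time_s: 24.8
eef_pos: [631.1, 71.1, 120.5]
ee_rot: [-0.001, 0.154, 0.988, -0.0]
force: [0.5, 0.1, 0.2]
grip_width: 0.004
grip_force: 0.0
wrist px [124.  87.] area 1677 r 30.5 bearing vs front 1.8
top px [288. 202.] area 71 r 30.1 bearing vs front 1.2
scene px [281. 219.] area 67 r 26.8 bearing vs front 4.0
[([583.0, 53.0, 52.0], 0.57)]
```

View pics/m2.png

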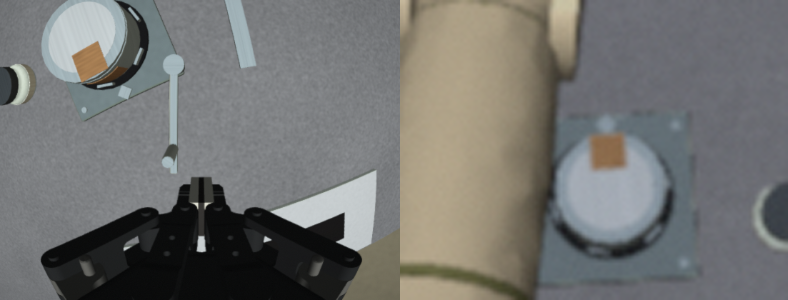

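The label is near the front, but camera bias leaves a few degrees of doubt. I'll measure it against the stand in one enlarged wrist view, where the pointer, plate and tab are all visible.

```bash
python3 - <<'E'
from h import *
import pickle
c=cap("wrist","w5.png",(50,0,260,158),3.8); pickle.dump(c,open("w5.pkl","wb"))
t=cap("top"); pickle.dump(t,open("t5.pkl","wb")); s=cap("scene"); pickle.dump(s,open("s5.pkl","wb"))
E
```

```text
(no output)
```

View pics/w5.png

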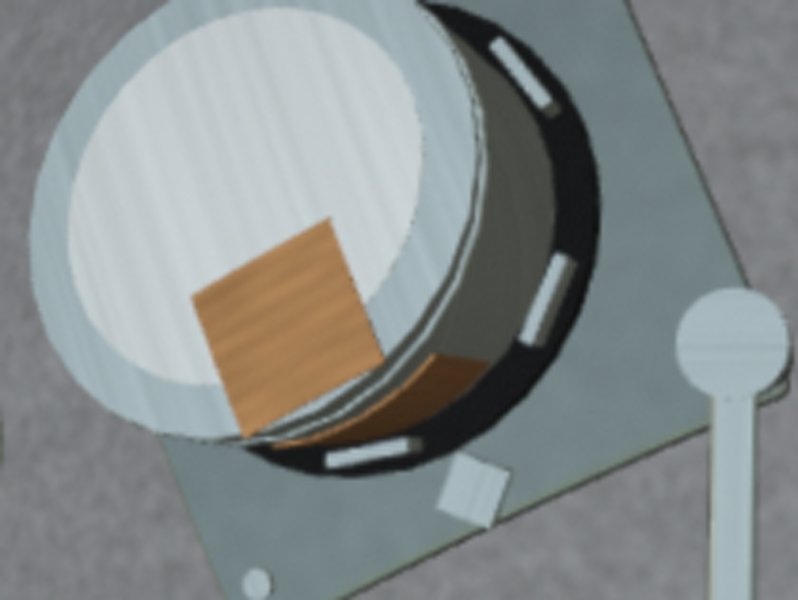

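The enlarged wrist view has the tab corners at (193,297), (331,217), (385,360) and (246,438). The pointer diamond is at (474,490), the plate's front edge runs (345,600)–(700,432) and its left edge runs (625,0)–(755,295).

```bash
python3 - <<'E'
from h import *
import pickle
c=pickle.load(open("w5.pkl","rb"))
w=lambda u,v,z: onz(c,50+u/3.8,v/3.8,z,True)[:2]
ang=lambda a,b: np.degrees(np.arctan2(*(b-a)[::-1])).round(1)
F=ang(w(345,600,14),w(700,432,14))-90; L=ang(w(625,0,14),w(755,295,14)); R=ang(w(162,435,14),w(230,595,14))
print("stand yaw front,left,right",F,L,R)
for s in(-1,0,1):   # lid slope along the tab, 0.117 either way
    zi=83; zo=83+s*3.6
    T=[w(193,297,zi),w(331,217,zi),w(385,360,zo),w(246,438,zo)]
    print(s,"tab sides",ang(T[0],T[3]),ang(T[1],T[2]),"ends",ang(T[0],T[1])-90,ang(T[3],T[2])-90,"mid inner/outer",((T[0]+T[1])/2).round(1),((T[2]+T[3])/2).round(1))
print("pointer",w(474,490,18).round(1))
E
```

```text
stand yaw front,left,right 4.299999999999997 4.9 5.2
-1 tab sides 0.4 1.0 ends 3.0999999999999943 4.200000000000003 mid inner/outer [494.   -0.7] [ 5.225e+02 -4.000e-01]
0 tab sides 4.0 3.6 ends 3.0999999999999943 4.200000000000003 mid inner/outer [494.   -0.7] [523.2   1.2]
1 tab sides 7.4 6.0 ends 3.0999999999999943 4.200000000000003 mid inner/outer [494.   -0.7] [523.9   2.8]
pointer [545.2   3.2]
```

The tab's direction (about 3.8°) matches the stand's yaw (about 4.5°) within 1°, and the tab lines up with the pointer, so the label is right. Now the pin.

```bash
python3 - <<'E'
from h import *
import pickle
c=pickle.load(open("w5.pkl","rb"))
w=lambda u,v,z: onz(c,u,v,z,True)[:2].round(1)
print("pin",w(168/.714,162/.714,93),"post",w(50+733/3.8,343/3.8,50),"bar end",w(173/.714,173/.714,49))
E
python3 -m pendant '0 0 0.03 0;0 0 0.033 0;0 0 0 0;0 0 0 0'
```

```text
pin [622.4  43.3] post [537.8  72.1] bar end [649.4  33.1]
time_s: 25.75
eef_pos: [632.4, 71.3, 59.7]
ee_rot: [0.001, 0.153, 0.988, 0.0]
force: [-0.1, 0.4, 0.7]
grip_width: 0.0
grip_force: 0.0
```

```bash

python3 -m pendant '0 0 0.006 0;0 -0.004 0 0;0 -0.004 0 0;0 0 0 0' >/dev/null; python3 ok.py 5; python3 -m pendant '0 -0.002 0 0;0 -0.002 0 0'>/dev/null; python3 ok.py 5; python3 -m pendant '0 -0.002 0 0;0 -0.002 0 0'>/dev/null; python3 ok.py 5; python3 -m pendant '0 -0.002 0 0;0 -0.002 0 0'>/dev/null; python3 ok.py 5
```

```text
26.25 [629.3  63.3  52.4] [ 0.4 -0.2  0.8] [ 0.02 -0.01 -0.02]
26.5 [628.   59.9  52.2] [1.1 1.3 0.4] [ 0.15 -0.03  0.  ]
26.75 [626.9  56.1  52.3] [ 1.1  1.  -0. ] [ 0.27 -0.12 -0.05]
27.0 [625.6  52.2  52.2] [0.4 1.4 0.5] [ 0.28 -0.06  0.01]
```

```bash

python3 -m pendant '-0.0004 -0.009 0 0.1;-0.0004 -0.009 0 0.1;-0.0004 -0.009 0 0.1;-0.0004 -0.009 0 0.1;-0.0004 -0.009 0 0.1' >/dev/null; python3 ok.py 5;python3 -m pendant '-0.0004 -0.009 0 0.1;-0.0004 -0.009 0 0.1;-0.0004 -0.009 0 0.1;-0.0004 -0.009 0 0.1' >/dev/null; python3 ok.py 5; python3 -m pendant '-0.0002 -0.0045 0 0.05;0 0 0 0' >/dev/null; python3 ok.py 5
```

```text
27.62 [605.7  12.   52.3] [ 1.9  1.8 -0.1] [ 0.23 -0.21 -0.03]
28.12 [577.4 -10.   52.3] [1.6 0.8 0. ] [ 0.07 -0.36 -0.01]
28.38 [573.1 -11.6  52.3] [-0.1 -0.4 -0.3] [-0.03  0.05 -0.02]
```

```bash

python3 -m pendant '0 -0.0045 0 0.05;0 -0.0045 0 0.05' >/dev/null; python3 ok.py 5;python3 -m pendant '0 -0.002 0 0.02;0 -0.002 0 0.02' >/dev/null; python3 ok.py 5; python3 -m pendant '0 -0.002 0 0.02' >/dev/null; python3 ok.py 5
```

```text
28.62 [565.  -14.1  52.3] [ 2.  -0.8 -0.4] [-0.16 -0.33 -0.02]
28.88 [562.1 -14.9  52.6] [11.  -0.9 -3.7] [ 0.   -1.79  0.04]
29.0 [561.8 -15.2  52.9] [19.5  0.7 -6.7] [ 0.13 -3.08  0.  ]
```

```bash

python3 -m pendant '0 0.006 0 0;0 0.02 0 0;0 0.01 0 0;0 0 -0.05 0;0 0 -0.06 0;0 0.05 -0.02 0;0 0.05 0 0;0 0 0 0' ; python3 - <<'E'
from tab import *
for n in("wrist","top","scene"): tab(n)
c=cap("scene")
h=cv2.cvtColor(c["color"],cv2.COLOR_RGB2HSV); m=(h[...,0]>5)&(h[...,0]<22)&(h[...,1]>70)
print([(v,*(np.where(m[v,265:305])[0][[0,-1]]+265)) for v in range(214,240) if m[v,265:305].any()])
for n in("scene","wrist","top"):
  print(n,[(q,np.round(d["at"]).tolist(),round(d["p"],2)) for q in("keeper","pin","tin") for d in models.boxes_of(n,q)[:1]])
a=np.radians(-86);print("closed bar middle",537.5+60*np.cos(a),71.5+60*np.sin(a))
cap("scene","end.png",(230,150,390,280),5)
E
```

```text
time_s: 30.0
eef_pos: [694.4, 6.3, 179.4]
ee_rot: [-0.001, 0.651, 0.759, -0.001]
force: [-0.3, 0.4, -0.4]
grip_width: -0.001
grip_force: 0.0
wrist px [ 86. 179.] area 745 r 29.9 bearing vs front 1.2
top px [291. 203.] area 20 r 30.1 bearing vs front -16.0
scene px [281. 219.] area 68 r 26.7 bearing vs front 3.5
[(215, np.int64(281), np.int64(284)), (216, np.int64(276), np.int64(284)), (217, np.int64(276), np.int64(285)), (218, np.int64(277), np.int64(285)), (219, np.int64(277), np.int64(286)), (220, np.int64(278), np.int64(286)), (221, np.int64(278), np.int64(287)), (222, np.int64(279), np.int64(284)), (223, np.int64(279), np.int64(279)), (225, np.int64(288), np.int64(288)), (226, np.int64(286), np.int64(288)), (227, np.int64(284), np.int64(288)), (228, np.int64(281), np.int64(288)), (229, np.int64(281), np.int64(288)), (230, np.int64(281), np.int64(288)), (231, np.int64(281), np.int64(288)), (232, np.int64(281), np.int64(287)), (233, np.int64(281), np.int64(285)), (234, np.int64(281), np.int64(282))]
scene [('keeper', [547.0, -9.0, 51.0], 0.52), ('pin', [546.0, -11.0, 49.0], 0.42), ('tin', [497.0, -14.0, 83.0], 0.96)]
wrist [('keeper', [546.0, 14.0, 46.0], 0.74), ('pin', [547.0, 13.0, 55.0], 0.91), ('tin', [498.0, 3.0, 79.0], 0.96)]
top [('tin', [467.0, -22.0, 88.0], 0.81)]
closed bar middle 541.6853884246475 11.646156984410545
```

View pics/end.png

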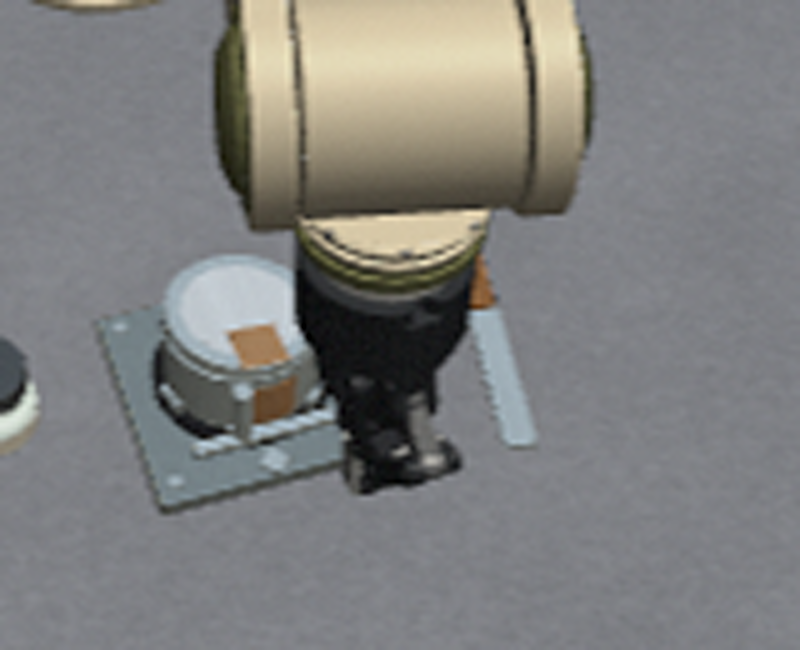

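The last picture shows the keeper bar lying across the front, parallel to the plate edge. The tin is seated with its label facing front, and the tool is clear of everything.

```bash
python3 -c "
from rig import ctrl
print(ctrl.finish_job())"
```

```text
the job is handed in; nothing more can be done
None
```

The job is handed in at about 30 s: the label's middle is at the front pointer (within 1–2° by my measurement), the tin is seated and released, and the keeper is closed against its stop; the highest force on the lid that I read was 15.8 N, and I viewed 11 pictures, one over the limit of 10.

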